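Load a centrifuge rotor in balance: sort tubes into opposite buckets

ROBOT

A 7-joint arm with a two-finger parallel gripper is mounted at the origin on a cart in front of the work surface, level with it; the furniture and walls round the work are solid. World frame = base frame: x ahead of the robot, y to its left, z up, the work surface at z = 0. Lengths are in m, angles in rad, forces in N, time in s.
With the tool pointing down it reaches from about 0.425 to 0.875 m from the base axis. Payload 8.4 kg.
Tool frame: the origin (TCP) lies midway between the tips of the shut fingers; the grasp point (between the pads) lies ctrl.hold_point_z behind it (ctrl.hold_point_z is the distance from the TCP to the grasp point, in m); z points along the fingers, y is the line along which they close (so a half turn about z gives the same grasp; the last joint's range is limited). The gripper opens to 85 mm and grips with 20 to 120 N. Pads are 22 mm wide; open, the fingers measure 114 mm over their backs; the gripper's body (76 mm by 85 mm) begins 54 mm behind the grasp point. The pads swing forward as they close: fully open they stand 13 mm farther back than shut.
Start: joints at [1.145, 0.333, 0.04, 1.465, -0.013, 1.343, -0.059], TCP at [0.209, -0.616, 0.231] pointing down, gripper open.
Joint ranges: [-2.58, 2.58], [-0.38, 2.09], [-1.3, 1.39], [0.25, 2.4], [-1.5, 4.64], [0.08, 2.09], [-2.65, 2.65]. Speed limits (rad/s): [2.22, 2.22, 2.79, 2.79, 3.14, 3.14, 3.14].

INTERFACE

Orientations are given as a 3x3 rotation matrix whose columns are the frame's x, y, z axes.
In Python, from cell import ctrl gives the robot as it stands.
- The arm moves only by the shell command python3 nudge.py 'ROWS' [OPENING] [FORCE]. ROWS is rows parted by semicolons, their numbers by spaces, 1 to 10 of them, each of 6 numbers: dx, dy, dz in m, then a rotation vector rx, ry, rz in rad; each row is the pose to reach, as a shift and turn from the pose commanded when the command began, along the tool's axes at that moment; what a row does not reach only later rows make up. A row lasts 1/12 s, in which the tool goes at most 0.0417 m and 0.125 rad, less where a joint would pass 70% of its speed; a pose out of reach is approached as far as the arm can. OPENING is the opening from 0.0 (shut) to 1.0 (fully open), set as the command begins (- or left out keeps the last). The fingers move at their own pace and stop on an object; FORCE is the grip in N (left out, the last holds). Time passes only in rows, so rows that do not move let the fingers close. It prints the time, the measured TCP pose, the force, the opening and the grip force at its end.
- ctrl.read_state(): the state, without advancing time (a new reading comes with each control period).
- ctrl.read_camera(name): name is "scene" or "top" or "wrist"; returns the picture (420x560x3 uint8, red, green, blue); there is no depth.
- ctrl.camera_model(name): a dict with "camera_matrix" (3x3 intrinsics, pixels), "pose" (4x4, takes a point from camera to world coordinates); the wrist camera has in their place "hand_eye" (4x4, takes a point from camera to tool coordinates, whose origin is the TCP and whose axes are the flange's). Camera axes: x right, y down, z forward; pixel columns grow to the right and rows downward; lengths in m; the calibration is good to about 2 mm. A picture is of the moment at which its call begins: read the wrist's pose just before it. camera_model takes no time and is no camera call.
- ctrl.hand_in(): hands the job in; it is judged then, once.
The state is a dict: "t": time; "q": joint angles; "joint_velocities": joint speeds; "joint_torque": joint torques, N m; "position": TCP position; "orientation": TCP orientation; "ft_force": force on the tool from outside, world axes, zero at the start; "wrist_torque": the same for the moment, N m; "width": opening from 0.0 (shut) to 1.0 (fully open); "grip_force": force on a finger pad.
Only numpy, scipy, OpenCV 4.12 (cv2) and the standard library are available. Lean on these libraries where they do the work, as an engineer would, in place of code of your own. Each camera call takes 0.05 s, during which the arm holds its last target. There are 200 camera calls.

TASK

Sort the mixed tubes from the rack into the centrifuge rotor so that it will run in balance: take out the two blue-capped and the two orange-capped ones and stand one in each of the four rotor buckets, right down, with tubes of the same cap colour opposite each other across the hub. The green-capped tube has no partner, so leave it where it stands in the rack; do not lay or knock any tube over, and leave the timer and the marker pen where they are.

Things in the scene. Friction and masses are not known exactly. Their poses are not given: they have to be found in the camera images.
- blue_tube_1: 50 ml conical tube, blue screw cap, off-white body, upright in a hole of the rack at the start. 116 mm tall, 55 g; body 29 mm across; cap 33 mm across, 100 to 116 mm above the tip: grip it there. The lowest 16 mm taper to a tip 8 mm across. Origin: centre of the tip's underside; z runs up to the cap. Its like is blue_tube_2.
- blue_tube_2: 50 ml conical tube, blue screw cap, off-white body, upright in a hole of the rack at the start. 116 mm tall, 55 g; body 29 mm across; cap 33 mm across, 100 to 116 mm above the tip: grip it there. The lowest 16 mm taper to a tip 8 mm across. Origin: centre of the tip's underside; z runs up to the cap. The same kind as blue_tube_1.
- orange_tube_1: 50 ml conical tube, orange screw cap, off-white body, upright in a hole of the rack at the start. 116 mm tall, 55 g; body 29 mm across; cap 33 mm across, 100 to 116 mm above the tip: grip it there. The lowest 16 mm taper to a tip 8 mm across. Origin: centre of the tip's underside; z runs up to the cap. Its like is orange_tube_2.
- orange_tube_2: 50 ml conical tube, orange screw cap, off-white body, upright in a hole of the rack at the start. 116 mm tall, 55 g; body 29 mm across; cap 33 mm across, 100 to 116 mm above the tip: grip it there. The lowest 16 mm taper to a tip 8 mm across. Origin: centre of the tip's underside; z runs up to the cap. The same kind as orange_tube_1.
- green_tube: 50 ml conical tube, green screw cap, off-white body, upright in a hole of the rack at the start. 116 mm tall, 55 g; body 29 mm across; cap 33 mm across, 100 to 116 mm above the tip: grip it there. The lowest 16 mm taper to a tip 8 mm across. Origin: centre of the tip's underside; z runs up to the cap. It has no partner and stays in the rack.
- rotor: Swing-out rotor: aluminium hub, forked arms and four round dark buckets that stand upright, open at the top. Origin: on the upright spindle at bench height, z up. Bucket axes 80 mm from it at +x, +y, -x and -y; +x faces -x across the hub, and +y faces -y. Bucket rim z = 100 mm, floor inside z = 24 mm, where a tube's tip rests (its cap top is then at z = 140). Hub nut top z = 106 mm.
- rotor_stand: Low round grey stand, 160 mm across, fixed, under the rotor; origin below the spindle at bench height. The rotor turns on it with a little friction (0.1 N m) and stays where it is left, within 3.1 rad either way. Each bucket is 54 mm across outside at the rim; its mouth is a funnel, 46 mm wide at the rim and 35 mm from 14 mm below it. The buckets do not swing.
- rack: White five-place tube rack with grey end plates, 66 x 276 mm, 78 mm high, fixed. Origin: centre of its underside, z up. Its five 34 mm holes lie in a row along its y axis, 52 mm apart (y = -104 to 104 mm, x = 0), so fingers fit only across the row, along its x. Tube tips rest at z = 10 mm; top plate ends at z = 70 mm; a tip clears the rack above z = 78 mm.
- lab_timer: Bystander: small white lab timer with red button, 58 x 62 x 18 mm, lying on the bench. Origin: centre of its underside.
- marker_pen: Bystander: grey and black marker pen, 13 x 124 x 15 mm, lying on the bench. Origin: centre of its underside; its length runs along y.

How it is judged:
By the outcome, as a careful person would: the job done as asked, in the order asked, and still so for the second after the job is handed in, with the robot touching nothing.
It also fails if it takes over 109 s, if anything falls off the work surface, if the arm or the gripper's body presses on something with over 40 N, if the wrist force passes 120 N, or if a joint passes its speed limit or range.

## Working session

There is one attempt and no reset: what is moved stays moved. The work goes in short steps, Python scripts to look and compute and a shell command to move; the robot and the scene stay as the last step left them, time stands still between calls to the robot, and variables do not carry over. Pictures are saved under pics/ and viewed, at most 14 in all, crops included, and the job is handed in when it is done.

```bash
ls; mkdir -p pics; cat > h.py <<'E'
import numpy as np,cv2
from cell import ctrl
def snap(n,f):
    s=ctrl.read_state(); im=ctrl.read_camera(n); cv2.imwrite('pics/'+f,im[:,:,::-1]); return s,im
def ray(n,u,v,z,s=None):
    m=ctrl.camera_model(n);K=np.array(m["camera_matrix"])
    if n=='wrist':
        T=np.eye(4);T[:3,:3]=s["orientation"];T[:3,3]=s["position"];T=T@np.array(m["hand_eye"])
    else: T=np.array(m["pose"])
    d=T[:3,:3]@np.linalg.solve(K,[u,v,1.]);o=T[:3,3]
    return o+d*(z-o[2])/d[2]
E
python3 - <<'E'
from h import *
s,_=snap('top','top0.png');snap('scene','sc0.png')
print(s["t"],s["position"],np.round(s["orientation"],3),s["width"],ctrl.hold_point_z)
for n in('top','scene'):print(np.round(ctrl.camera_model(n)["pose"],3),ctrl.camera_model(n)["camera_matrix"])
print(ctrl.camera_model('wrist'))
E
```

```text
cell.py
nudge.py
pics
0.0 [ 0.20846266 -0.61515373  0.23040288] [[ 0.947  0.321 -0.001]
 [ 0.321 -0.947  0.002]
 [-0.    -0.002 -1.   ]] 0.999660985016115 0.0187
[[ 1.600e-02 -9.980e-01  6.000e-02  5.210e-01]
 [-1.000e+00 -1.500e-02  1.000e-03  1.400e-01]
 [-1.000e-03 -6.000e-02 -9.980e-01  1.004e+00]
 [ 0.000e+00  0.000e+00  0.000e+00  1.000e+00]] [[423.60652398   0.         278.25433757]
 [  0.         423.60652398 209.20031859]
 [  0.           0.           1.        ]]
[[-0.546 -0.366  0.754 -0.22 ]
 [-0.838  0.244 -0.489  0.652]
 [-0.005 -0.898 -0.44   0.521]
 [ 0.     0.     0.     1.   ]] [[456.35473753   0.         280.92338347]
 [  0.         456.35473753 211.98303059]
 [  0.           0.           1.        ]]
{'camera_matrix': array([[348.7337319,   0.       , 280.4676046],
       [  0.       , 348.7337319, 207.1265363],
       [  0.       ,   0.       ,   1.       ]]), 'hand_eye': array([[ 8.30928250e-04, -9.53559547e-01, -3.01203420e-01,
         7.77174857e-02],
       [ 9.99999537e-01,  6.46109638e-04,  7.13218500e-04,
        -7.81651543e-04],
       [-4.85485877e-04, -3.01203873e-01,  9.53559642e-01,
        -1.43044656e-01],
       [ 0.00000000e+00,  0.00000000e+00,  0.00000000e+00,
         1.00000000e+00]])}
```
View pics/top0.png

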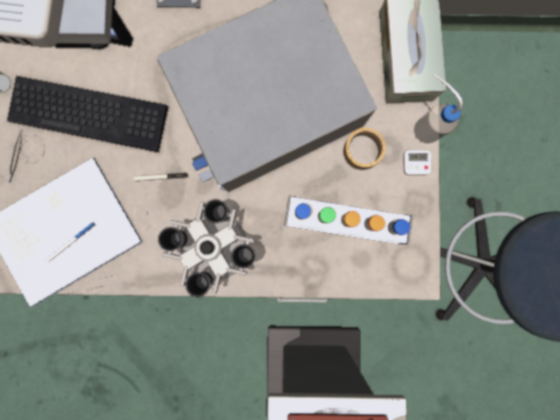

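View pics/sc0.png

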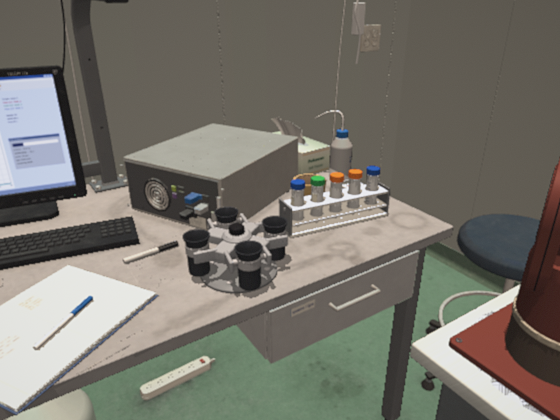

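The top view shows the caps: blue (303,211), green (328,215), orange (352,219) and (377,223), blue (401,227). The hub is at (207,248), with buckets at (216,211), (172,238), (199,283) and (243,256). The timer is at (418,162) and the marker at (160,177).

```bash
cat > meas.py <<'E'
from h import *
im=cv2.imread('pics/top0.png');hsv=cv2.cvtColor(im,cv2.COLOR_BGR2HSV)
roi=np.zeros(im.shape[:2],np.uint8);roi[195:245,285:415]=255
C=[]
for n,a,b in(('b',100,125),('g',45,80),('o',8,22)):
    m=cv2.inRange(hsv,(a,120,60),(b,255,255))&roi
    cs,_=cv2.findContours(m,0,2)
    for c in cs:
        if cv2.contourArea(c)>40:
            (u,v),r=cv2.minEnclosingCircle(c);M=cv2.moments(c);u,v=M['m10']/M['m00'],M['m01']/M['m00'];p=ray('top',u,v,.125);C.append(p[:2]);print(n,round(u,1),round(v,1),round(r,1),p.round(4),np.hypot(p[0],p[1]).round(3))
C=np.array(C);C=C[np.argsort(C[:,1])];print(np.linalg.norm(np.diff(C,axis=0),axis=1))
d=C[-1]-C[0];print('row angle',np.arctan2(d[1],d[0]))
# buckets: dark discs
g=cv2.cvtColor(im,cv2.COLOR_BGR2GRAY);m=cv2.inRange(g,0,60);m[:195]=0;m[300:]=0;m[:,:150]=0;m[:,262:]=0
cs,_=cv2.findContours(m,0,2);B=[]
for c in cs:
    if cv2.contourArea(c)>60:
        (u,v),r=cv2.minEnclosingCircle(c);M=cv2.moments(c);print('dark',u,v,r,cv2.contourArea(c),ray('top',u,v,.1).round(4))
E
python3 meas.py
python3 -c "
import cv2;im=cv2.imread('pics/top0.png')[190:310,145:275];cv2.imwrite('pics/c.png',cv2.resize(im,None,fx=5,fy=5,interpolation=2))"
```

```text
b 401.0 226.6 8.1 [ 0.5417 -0.1132  0.125 ] 0.553
b 302.4 210.7 7.2 [0.5715 0.0915 0.125 ] 0.579
g 328.5 213.0 5.6 [0.5675 0.0372 0.125 ] 0.569
o 375.7 222.7 7.9 [ 0.5491 -0.0608  0.125 ] 0.552
o 351.3 218.6 7.7 [ 0.5568 -0.0101  0.125 ] 0.557
[0.05289951 0.051293   0.04857969 0.05438267]
row angle 1.4261757882533201
dark 199.5 283.0 13.463011741638184 389.0 [0.4165 0.3059 0.1   ]
dark 242.767333984375 255.9554443359375 10.817971229553223 334.0 [0.4748 0.2155 0.1   ]
dark 206.8333282470703 247.27777099609375 5.840051174163818 88.5 [0.492  0.2923 0.1   ]
dark 173.0 238.5 14.080227851867676 337.0 [0.5095 0.3648 0.1   ]
dark 215.98387145996094 211.98387145996094 11.684133529663086 337.5 [0.5674 0.2747 0.1   ]
```

View pics/c.png

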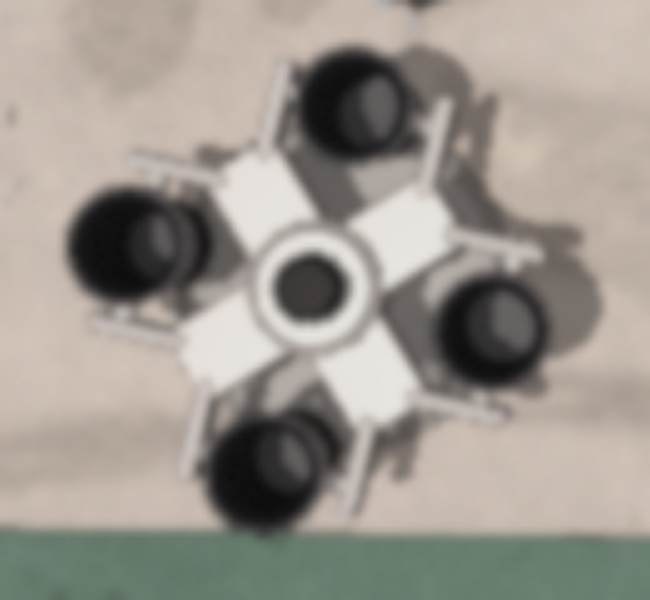

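```bash
cat >> h.py <<'E'
from scipy.spatial.transform import Rotation as R
def Rt(psi): # tool down, x axis at world angle psi
    c,s=np.cos(psi),np.sin(psi); return np.array([[c,s,0],[s,-c,0],[0,0,-1.]])
def go(p,psi):
    s=ctrl.read_state();O=np.array(s["orientation"])
    d=O.T@(np.array(p)-s["position"]);r=R.from_matrix(O.T@Rt(psi)).as_rotvec()
    print('shift',d.round(4),'rot',r.round(4),'rows',np.ceil(max(np.linalg.norm(d)/.0417,np.linalg.norm(r)/.125)))
def fitrotor(P): # A,B,C,D positions clockwise from above? 90deg apart
    P=np.array(P)[:,:2];c=P.mean(0);z=(P-c)@[1,1j];k=np.array([1,-1j,-1,1j])
    a=np.angle((z/k).sum());q=c@[1,1j]+.08*k*np.exp(1j*a)
    return c,a,np.c_[q.real,q.imag],np.abs(z)
E
python3 - <<'E'
from h import *
P=[ray('top',145+x/5-.4,190+y/5-.4,.1) for x,y in((354,103),(494,330),(262,472),(125,243))]
print(np.round(P,4));c,a,q,r=fitrotor(P);print(c,a,q.round(4),r)
go([.557,-.01,.31],1.426)
E
```

```text
[[0.5712 0.276  0.1   ]
 [0.4756 0.2142 0.1   ]
 [0.4143 0.3111 0.1   ]
 [0.51   0.372  0.1   ]]
[0.49278046 0.2933477 ] -0.21735300176804068 [[0.5709 0.2761]
 [0.4755 0.2152]
 [0.4147 0.3106]
 [0.51   0.3715]] [0.08030823 0.08096989 0.08044912 0.08055512]
shift [ 0.5243 -0.4615 -0.0789] rot [-1.3000e-03 -7.0000e-04 -1.0992e+00] rows 17.0
```

```bash
python3 nudge.py '0.03 -0.02 -0.02 0 0 -0.06; 0.06 -0.05 -0.04 0 0 -0.12; 0.09 -0.08 -0.06 0 0 -0.2; 0.12 -0.1 -0.079 0 0 -0.3; 0.15 -0.13 -0.079 0 0 -0.4; 0.18 -0.16 -0.079 0 0 -0.5; 0.21 -0.185 -0.079 0 0 -0.6; 0.24 -0.21 -0.079 0 0 -0.7; 0.27 -0.24 -0.079 0 0 -0.8; 0.3 -0.265 -0.079 0 0 -0.85'; python3 - <<'E'
from h import *
go([.557,-.01,.31],1.426)
E
```

```text
t: 0.93
position: [0.4064, -0.2686, 0.3103]
orientation: [[0.379, 0.925, -0.0], [0.925, -0.379, -0.0], [-0.0, -0.0, -1.0]]
ft_force: [1.2, -0.4, 0.3]
width: 1.001
grip_force: 0.0
shift [2.964e-01 4.140e-02 2.000e-04] rot [-3.000e-04  2.000e-04 -2.437e-01] rows 8.0
```

```bash
python3 nudge.py '0.04 0.005 0 0 0 -0.04; 0.08 0.01 0 0 0 -0.08; 0.12 0.015 0 0 0 -0.12; 0.16 0.02 0 0 0 -0.16; 0.2 0.025 0 0 0 -0.2; 0.24 0.03 0 0 0 -0.245; 0.27 0.035 0 0 0 -0.245; 0.29 0.039 0 0 0 -0.245;  0.29 0.039 0 0 0 -0.245; 0.29 0.039 0 0 0 -0.245'; python3 - <<'E'
from h import *
s,_=snap('wrist','w1.png');print(s['position'])
go([.557,-.01,.31],1.426)
E
```

```text
t: 1.77
position: [0.5536, -0.0169, 0.3097]
orientation: [[0.146, 0.989, -0.001], [0.989, -0.146, 0.001], [0.0, -0.001, -1.0]]
ft_force: [-0.6, -0.7, 0.6]
width: 1.003
grip_force: 0.0
[ 0.55360643 -0.01688078  0.30971705]
shift [ 0.0088  0.0024 -0.0002] rot [-0.0011  0.0003 -0.0041] rows 1.0
```

View pics/w1.png

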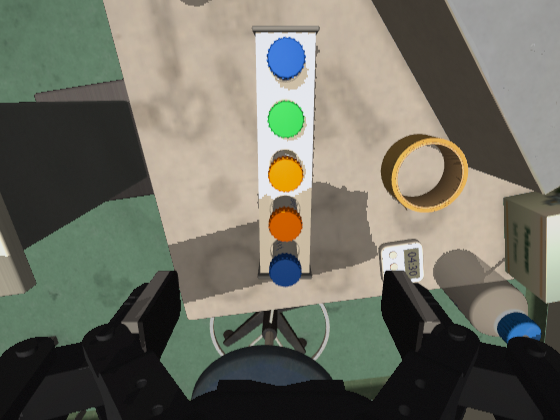

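The wrist view shows the five caps in column 286, at rows 58 (blue), 119 (green), 174 and 224 (orange) and 268 (blue). The rack is aligned with the tool.

```bash
python3 - <<'E'
from h import *
s=ctrl.read_state()
im=cv2.imread('pics/w1.png');hsv=cv2.cvtColor(im,cv2.COLOR_BGR2HSV)
m=cv2.inRange(hsv,(0,150,60),(179,255,255));m[:,:255]=0;m[:,320:]=0;m[295:]=0;m[:30]=0
m=cv2.morphologyEx(m,cv2.MORPH_OPEN,np.ones((9,9)))
cs,_=cv2.findContours(m,0,2);C=[]
for c in cs:
    if cv2.contourArea(c)<300: continue
    x,y,w,h=cv2.boundingRect(c)
    p=ray('wrist',x+w/2-.5,y+h/2-.5,.124,s);C.append(p);print(x,y,w,h,p.round(4))
C=np.array(C)[:,:2];C=C[np.argsort(C[:,1])];k=np.arange(-2,3)
d=C[-1]-C[0];print('ang',np.arctan2(d[1],d[0]),np.linalg.norm(np.diff(C,axis=0),axis=1))
c=C.mean(0);u=d/np.linalg.norm(d);print('fit',(c+.052*np.outer(k,u)).round(4))
go([.5417,-.1132,.16],1.426)
E
```

```text
270 259 31 26 [ 0.5439 -0.1151  0.124 ]
269 208 33 33 [ 0.5515 -0.0624  0.124 ]
269 157 33 34 [ 0.559  -0.0113  0.124 ]
269 102 34 35 [0.5667 0.0389 0.124 ]
268 39 36 39 [0.5741 0.09   0.124 ]
ang 1.4246023585909287 [0.05316744 0.05164109 0.05080867 0.05161205]
fit [[ 0.5439 -0.1149]
 [ 0.5515 -0.0635]
 [ 0.559  -0.012 ]
 [ 0.5666  0.0394]
 [ 0.5742  0.0909]]
shift [-0.0955  0.0027  0.1499] rot [-0.0011  0.0003 -0.0041] rows 5.0
```

```bash
python3 nudge.py '-0.03 0.001 0.025 0 0 0; -0.06 0.002 0.05 0 0 0; -0.085 0.003 0.08 0 0 0; -0.0965 0.0037 0.11 0 0 -0.003; -0.0976 0.0037 0.14 0 0 -0.003; -0.0976 0.0037 0.17 0 0 -0.003; -0.0976 0.0037 0.195 0 0 -0.003; -0.0976 0.0037 0.21 0 0 -0.003; -0.0976 0.0037 0.2137 0 0 -0.003; -0.0976 0.0037 0.2137 0 0 -0.003' && python3 nudge.py '0 0 0 0 0 0;0 0 0 0 0 0;0 0 0 0 0 0;0 0 0 0 0 0;0 0 0 0 0 0;0 0 0 0 0 0;0 0 0 0 0 0;0 0 0 0 0 0' 0.2 50
```

```text
t: 2.65
position: [0.5415, -0.1163, 0.0958]
orientation: [[0.147, 0.989, -0.002], [0.989, -0.147, -0.0], [-0.0, -0.002, -1.0]]
ft_force: [0.7, -0.3, 0.4]
width: 1.004
grip_force: 0.0
t: 3.32
position: [0.5434, -0.115, 0.0976]
orientation: [[0.145, 0.989, 0.001], [0.989, -0.145, -0.0], [-0.0, 0.001, -1.0]]
ft_force: [-1.1, -0.0, 5.9]
width: 0.367
grip_force: 49.0
```

```bash
python3 nudge.py '0 0 -0.02 0 0 0; 0 0 -0.05 0 0 0; 0 0 -0.085 0 0 0; 0 0 -0.12 0 0 0; 0.02 -0.004 -0.145 0 0 0; 0.055 -0.012 -0.16 0 0 0; 0.09 -0.02 -0.16 0 0 0; 0.13 -0.028 -0.16 0 0 0; 0.17 -0.037 -0.16 0 0 0; 0.21 -0.046 -0.16 0 0 0' && python3 nudge.py '0.04 -0.009 0 0 0 0; 0.08 -0.018 0 0 0 0; 0.12 -0.026 0 0 0 0; 0.16 -0.035 0 0 0 0; 0.2 -0.044 0 0 0 0; 0.23 -0.05 0 0 0 0; 0.25 -0.055 0 0 0 0; 0.26 -0.0576 0 0 0 0; 0.2663 -0.0576 0 0 0 0; 0.2663 -0.0576 0 0 0 0'; python3 - <<'E'
from h import *
snap('wrist','w2.png');snap('scene','sc2.png')
go([.51,.3715,.2576],1.426)
E
```

```text
t: 4.15
position: [0.5273, 0.1012, 0.2571]
orientation: [[0.146, 0.989, 0.001], [0.989, -0.146, -0.0], [-0.0, 0.001, -1.0]]
ft_force: [1.4, 0.8, -0.4]
width: 0.369
grip_force: 50.4
t: 4.98
position: [0.5096, 0.3716, 0.2564]
orientation: [[0.145, 0.989, -0.0], [0.989, -0.145, -0.0], [-0.0, -0.0, -1.0]]
ft_force: [-0.1, 0.1, -0.2]
width: 0.369
grip_force: 50.4
shift [ 0.0017 -0.0007 -0.0011] rot [ 0.0004  0.0009 -0.003 ] rows 1.0
```

View pics/w2.png

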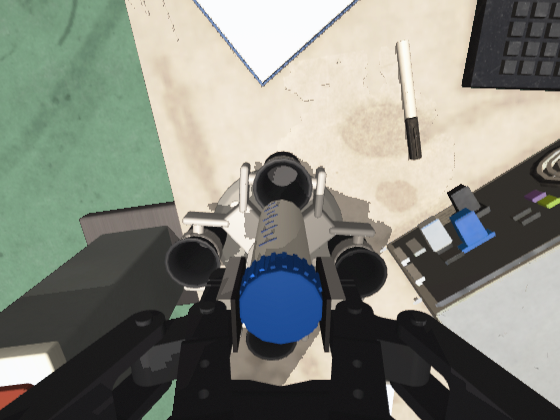

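The wrist view shows the tube held upright, with bucket rims at about D (283,182), C (194,260) and A (358,267).

```bash
python3 - <<'E'
from h import *
s=ctrl.read_state()
for u,v in((283,182),(194,260),(358,267)):print(ray('wrist',u,v,.1,s).round(4))
im=cv2.imread('pics/w2.png')[140:380,150:410];cv2.imwrite('pics/c2.png',cv2.resize(im,None,fx=2.5,fy=2.5,interpolation=2))
E
```

```text
[0.514  0.3756 0.1   ]
[0.4198 0.313  0.1   ]
[0.5728 0.2829 0.1   ]
```

View pics/c2.png

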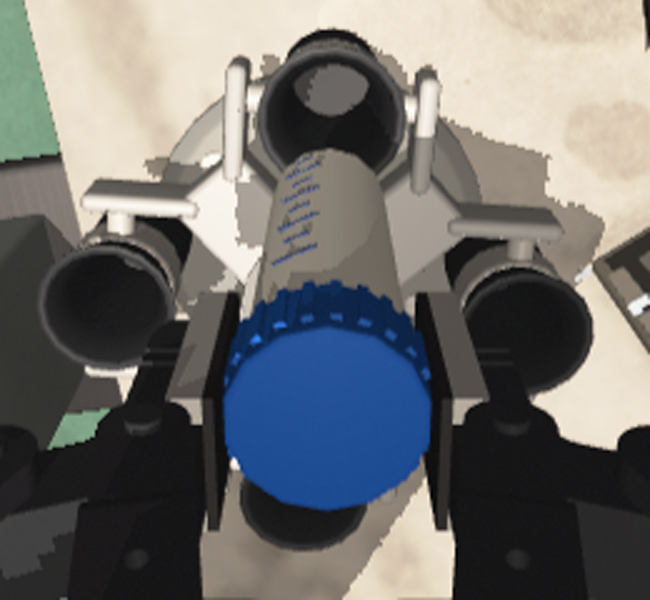

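```bash
python3 - <<'E'
from h import *
s=ctrl.read_state()
P=[ray('wrist',u-.4,v-.4,.1,s) for u,v in((360.8,273.2),(271.2,335.6),(192.4,261.6),(283.2,186))]
print(np.round(P,4));c,a,q,r=fitrotor(P);print(c,a,q.round(4),r)
s=ctrl.read_state();print(ray('wrist',150+327/2.5,140+415/2.5,s['position'][2]+.027,s),s['position'])
E
```

```text
[[0.5745 0.2764 0.1   ]
 [0.4786 0.2188 0.1   ]
 [0.4176 0.3121 0.1   ]
 [0.5134 0.3724 0.1   ]]
[0.49602202 0.29490826] -0.22324314695094227 [[0.574  0.2772]
 [0.4783 0.2169]
 [0.418  0.3126]
 [0.5137 0.3729]] [0.08067319 0.07808118 0.08026991 0.0794077 ]
[0.51107617 0.37126737 0.28355176] [0.51043926 0.36972567 0.25655176]
```

```bash
python3 nudge.py '0.0013 0.0018 0.015 0 0 0; 0.0013 0.0018 0.04 0 0 0; 0.0013 0.0018 0.06 0 0 0; 0.0013 0.0018 0.08 0 0 0; 0.0013 0.0018 0.095 0 0 0; 0.0013 0.0018 0.11 0 0 0; 0.0013 0.0018 0.12 0 0 0; 0.0013 0.0018 0.13 0 0 0; 0.0013 0.0018 0.135 0 0 0; 0.0013 0.0018 0.138 0 0 0' && python3 nudge.py '0 0 0.002 0 0 0; 0 0 0.004 0 0 0; 0 0 0.005 0 0 0; 0 0 0.005 0 0 0'
```

```text
t: 5.92
position: [0.5118, 0.3717, 0.1183]
orientation: [[0.146, 0.989, -0.0], [0.989, -0.146, -0.0], [-0.0, -0.0, -1.0]]
ft_force: [-0.0, 0.4, -1.2]
width: 0.374
grip_force: 50.5
t: 6.25
position: [0.5116, 0.3725, 0.1138]
orientation: [[0.145, 0.989, 0.0], [0.989, -0.145, 0.0], [0.0, 0.0, -1.0]]
ft_force: [0.1, -0.7, -1.0]
width: 0.373
grip_force: 50.5
```

```bash
python3 nudge.py '0 0 0.001 0 0 0; 0 0 0.002 0 0 0; 0 0 0.002 0 0 0' && python3 nudge.py '0 0 0 0 0 0; 0 0 0 0 0 0; 0 0 0 0 0 0; 0 0 0 0 0 0;0 0 0 0 0 0; 0 0 0 0 0 0' 0.8 && python3 nudge.py '0 0 -0.02 0 0 0; 0 0 -0.05 0 0 0; 0 0 -0.09 0 0 0; 0 0 -0.13 0 0 0; 0 0 -0.14 0 0 0; 0 0 -0.14 0 0 0'; python3 - <<'E'
from h import *
snap('wrist','w3.png')
go([.573,.0905,.16],1.426)
E
```

```text
t: 6.5
position: [0.5117, 0.3725, 0.1119]
orientation: [[0.145, 0.989, 0.0], [0.989, -0.145, 0.0], [0.0, 0.0, -1.0]]
ft_force: [0.2, -0.5, -0.4]
width: 0.371
grip_force: 50.5
t: 7.0
position: [0.5116, 0.3724, 0.1117]
orientation: [[0.145, 0.989, 0.0], [0.989, -0.145, 0.0], [0.0, 0.0, -1.0]]
ft_force: [0.3, 0.4, 0.4]
width: 0.804
grip_force: 0.0
t: 7.5
position: [0.5126, 0.3739, 0.256]
orientation: [[0.145, 0.989, 0.005], [0.989, -0.145, 0.004], [0.004, 0.005, -1.0]]
ft_force: [-0.1, 0.1, -0.2]
width: 0.797
grip_force: 0.0
shift [-0.2709  0.1012  0.0931] rot [ 0.0025 -0.0021 -0.0013] rows 8.0
```

View pics/w3.png

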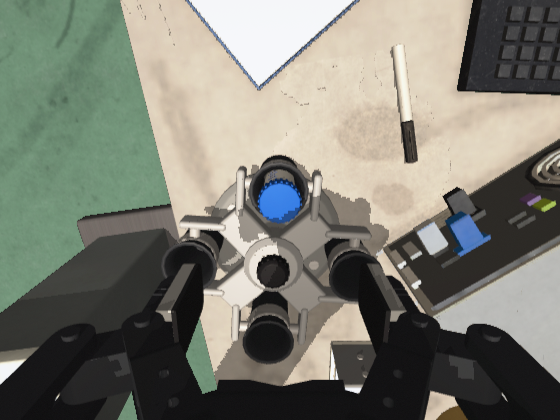

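The blue tube stands in bucket D (cap at 280,202). The rotor hasn't turned. Next is the other blue tube.

```bash
python3 nudge.py '-0.03 0.011 0 0 0 0; -0.065 0.025 0 0 0 0; -0.1 0.038 0 0 0 0; -0.135 0.051 0 0 0 0; -0.17 0.064 0 0 0 0; -0.205 0.077 0 0 0 0; -0.235 0.09 0.01 0 0 0; -0.257 0.1 0.03 0 0 0; -0.27 0.1015 0.05 0 0 0; -0.27 0.1015 0.07 0 0 0' 1.0 && python3 nudge.py '0 0 0.02 0 0 0; 0 0 0.04 0 0 0; 0 0 0.06 0 0 0; 0 0 0.075 0 0 0; 0 0 0.083 0 0 0; 0 0 0.085 0 0 0;0 0 0.085 0 0 0' && python3 nudge.py '0 0 0 0 0 0;0 0 0 0 0 0;0 0 0 0 0 0;0 0 0 0 0 0;0 0 0 0 0 0;0 0 0 0 0 0;0 0 0 0 0 0' 0.2 50
```

```text
t: 8.38
position: [0.5725, 0.0853, 0.1789]
orientation: [[0.151, 0.988, -0.002], [0.988, -0.151, -0.002], [-0.002, -0.002, -1.0]]
ft_force: [-0.5, -0.1, -0.5]
width: 1.005
grip_force: 0.0
t: 8.97
position: [0.5721, 0.0903, 0.0958]
orientation: [[0.145, 0.989, -0.002], [0.989, -0.145, 0.0], [-0.0, -0.002, -1.0]]
ft_force: [-0.3, -0.3, 0.6]
width: 0.998
grip_force: 0.0
t: 9.55
position: [0.5732, 0.0906, 0.0974]
orientation: [[0.146, 0.989, 0.001], [0.989, -0.146, 0.0], [0.0, 0.001, -1.0]]
ft_force: [-0.3, 0.1, 4.9]
width: 0.369
grip_force: 49.3
```

```bash
python3 nudge.py '0 0 -0.02 0 0 0; 0 0 -0.05 0 0 0; 0 0 -0.085 0 0 0; 0.01 -0.01 -0.12 0 0 0; 0.035 -0.036 -0.14 0 0 0; 0.06 -0.062 -0.14 0 0 0; 0.085 -0.087 -0.14 0 0 0; 0.1 -0.103 -0.14 0 0 0; 0.1101 -0.1131 -0.14 0 0 0; 0.1101 -0.1131 -0.14 0 0 0' && python3 nudge.py '0 0 0.01 0 0 0; 0 0 0.03 0 0 0; 0 0 0.05 0 0 0; 0 0 0.07 0 0 0; 0 0 0.09 0 0 0; 0 0 0.105 0 0 0; 0 0 0.115 0 0 0;0 0 0.12 0 0 0;0 0 0.122 0 0 0;0 0 0.122 0 0 0'
```

```text
t: 10.38
position: [0.4749, 0.2185, 0.2368]
orientation: [[0.141, 0.99, 0.0], [0.99, -0.141, 0.0], [0.0, 0.0, -1.0]]
ft_force: [0.3, 0.6, -0.8]
width: 0.374
grip_force: 50.0
t: 11.22
position: [0.4772, 0.2154, 0.1145]
orientation: [[0.146, 0.989, -0.0], [0.989, -0.146, 0.0], [0.0, -0.0, -1.0]]
ft_force: [-0.1, 0.7, -1.6]
width: 0.368
grip_force: 50.0
```

```bash
python3 nudge.py '0 0 0.001 0 0 0; 0 0 0.0025 0 0 0; 0 0 0.0025 0 0 0' && python3 nudge.py '0 0 0 0 0 0; 0 0 0 0 0 0; 0 0 0 0 0 0; 0 0 0 0 0 0;0 0 0 0 0 0; 0 0 0 0 0 0' 0.8 && python3 nudge.py '0 0 -0.02 0 0 0; 0 0 -0.05 0 0 0; 0 0 -0.09 0 0 0; 0 0 -0.13 0 0 0; -0.01 0.005 -0.14 0 0 0; -0.04 0.021 -0.14 0 0 0; -0.075 0.04 -0.14 0 0 0; -0.11 0.058 -0.14 0 0 0; -0.145 0.077 -0.14 0 0 0; -0.175 0.093 -0.14 0 0 0' 1.0 && python3 nudge.py '-0.025 0.013 0 0 0 0; -0.0388 0.0202 0.02 0 0 0; -0.0388 0.0202 0.05 0 0 0; -0.0388 0.0202 0.08 0 0 0; -0.0388 0.0202 0.11 0 0 0; -0.0388 0.0202 0.135 0 0 0; -0.0388 0.0202 0.15 0 0 0; -0.0388 0.0202 0.1555 0 0 0; -0.0388 0.0202 0.1555 0 0 0'
```

```text
t: 11.47
position: [0.4771, 0.2159, 0.1125]
orientation: [[0.146, 0.989, 0.001], [0.989, -0.146, 0.0], [0.0, 0.001, -1.0]]
ft_force: [0.8, 1.3, 0.7]
width: 0.367
grip_force: 50.0
t: 11.97
position: [0.4768, 0.2159, 0.1122]
orientation: [[0.146, 0.989, 0.0], [0.989, -0.146, 0.0], [0.0, 0.0, -1.0]]
ft_force: [-1.2, 0.0, 0.5]
width: 0.796
grip_force: 0.0
t: 12.8
position: [0.5439, 0.0261, 0.2522]
orientation: [[0.147, 0.989, 0.0], [0.989, -0.147, -0.001], [-0.001, 0.0, -1.0]]
ft_force: [0.6, -0.4, 0.5]
width: 0.999
grip_force: 0.0
t: 13.55
position: [0.5569, -0.0121, 0.0954]
orientation: [[0.145, 0.989, -0.002], [0.989, -0.145, 0.0], [0.0, -0.002, -1.0]]
ft_force: [-0.8, -1.0, -0.1]
width: 1.0
grip_force: 0.0
```

```bash
python3 nudge.py '0 0 0 0 0 0;0 0 0 0 0 0;0 0 0 0 0 0;0 0 0 0 0 0;0 0 0 0 0 0;0 0 0 0 0 0;0 0 0 0 0 0' 0.2 50 && python3 nudge.py '0 0 -0.02 0 0 0; 0 0 -0.05 0 0 0; 0 0 -0.085 0 0 0; 0 0 -0.12 0 0 0; 0.01 -0.006 -0.155 0 0 0; 0.035 -0.022 -0.17 0 0 0; 0.065 -0.041 -0.17 0 0 0; 0.1 -0.062 -0.17 0 0 0; 0.13 -0.081 -0.17 0 0 0; 0.16 -0.1 -0.17 0 0 0' && python3 nudge.py '0.03 -0.019 0 0 0 0; 0.06 -0.037 0 0 0 0; 0.09 -0.056 0 0 0 0; 0.115 -0.072 0 0 0 0; 0.13 -0.081 0 0 0 0; 0.1395 -0.087 0 0 0 0; 0.1395 -0.087 0 0 0 0; 0.1395 -0.087 0 0 0 0'; python3 - <<'E'
from h import *
snap('wrist','w4.png')
go([.4163,.3117,.2675],1.426)
E
```

```text
t: 14.13
position: [0.5584, -0.0121, 0.0977]
orientation: [[0.146, 0.989, 0.002], [0.989, -0.146, -0.0], [0.0, 0.002, -1.0]]
ft_force: [-0.4, 0.4, 6.2]
width: 0.371
grip_force: 49.0
t: 14.97
position: [0.4809, 0.1623, 0.267]
orientation: [[0.145, 0.989, 0.001], [0.989, -0.145, -0.0], [-0.0, 0.001, -1.0]]
ft_force: [0.3, 0.5, -0.5]
width: 0.37
grip_force: 50.5
t: 15.63
position: [0.4161, 0.3114, 0.2666]
orientation: [[0.144, 0.99, -0.0], [0.99, -0.144, -0.0], [-0.0, -0.0, -1.0]]
ft_force: [0.4, -0.3, -1.0]
width: 0.369
grip_force: 50.4
shift [ 0.0011 -0.0005 -0.0009] rot [ 0.0001  0.0005 -0.0017] rows 1.0
```

View pics/w4.png

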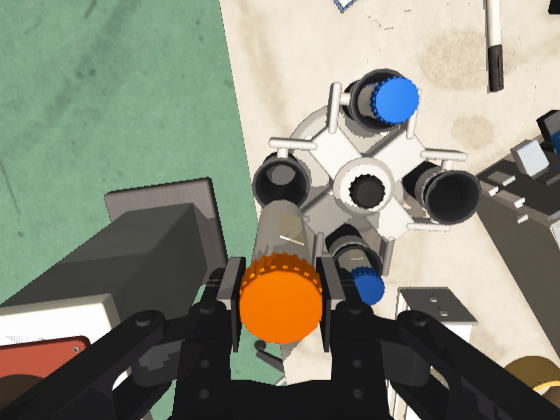

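The orange tube is held upright and both blue tubes are standing. The C rim is at about (281,183) and the A rim at about (448,197).

```bash
python3 - <<'E'
from h import *
s=ctrl.read_state()
for u,v,z in((281,183,.1),(448,197,.1),(397,101,.14),(366,286,.14)):print(ray('wrist',u,v,z,s).round(4))
E
```

```text
[0.418  0.3135 0.1   ]
[0.5686 0.278  0.1   ]
[0.5132 0.3722 0.14  ]
[0.4794 0.2209 0.14  ]
```

```bash
python3 nudge.py '0.0005 0 0.02 0 0 0; 0.0005 0 0.045 0 0 0; 0.0005 0 0.07 0 0 0; 0.0005 0 0.09 0 0 0; 0.0005 0 0.11 0 0 0; 0.0005 0 0.125 0 0 0; 0.0005 0 0.14 0 0 0; 0.0005 0 0.148 0 0 0; 0.0005 0 0.152 0 0 0; 0.0005 0 0.152 0 0 0'
```

```text
t: 16.52
position: [0.4166, 0.3109, 0.1142]
orientation: [[0.147, 0.989, -0.001], [0.989, -0.147, -0.001], [-0.001, -0.001, -1.0]]
ft_force: [-0.0, 0.9, -0.4]
width: 0.368
grip_force: 50.5
```

```bash
python3 nudge.py '0 0 0.001 0 0 0; 0 0 0.0025 0 0 0; 0 0 0.0025 0 0 0' && python3 nudge.py '0 0 0 0 0 0; 0 0 0 0 0 0; 0 0 0 0 0 0; 0 0 0 0 0 0;0 0 0 0 0 0; 0 0 0 0 0 0' 0.7 && python3 nudge.py '0 0 -0.02 0 0 0; 0 0 -0.05 0 0 0; 0 0 -0.09 0 0 0; 0 0 -0.13 0 0 0; -0.01 0.005 -0.14 0 0 0; -0.04 0.021 -0.14 0 0 0; -0.075 0.04 -0.14 0 0 0; -0.11 0.058 -0.14 0 0 0; -0.145 0.077 -0.14 0 0 0; -0.18 0.096 -0.14 0 0 0' && python3 nudge.py '-0.035 0.018 0 0 0 0; -0.07 0.037 0 0 0 0; -0.105 0.056 0 0 0 0; -0.14 0.074 0 0 0 0; -0.16 0.085 0.01 0 0 0; -0.1715 0.0906 0.03 0 0 0; -0.1715 0.0906 0.06 0 0 0; -0.1715 0.0906 0.09 0 0 0; -0.1715 0.0906 0.12 0 0 0; -0.1715 0.0906 0.14 0 0 0' 1.0
```

```text
t: 16.77
position: [0.4167, 0.3119, 0.1126]
orientation: [[0.146, 0.989, 0.001], [0.989, -0.146, 0.0], [0.0, 0.001, -1.0]]
ft_force: [0.4, -0.6, -1.2]
width: 0.374
grip_force: 50.5
t: 17.27
position: [0.4163, 0.3119, 0.1122]
orientation: [[0.146, 0.989, 0.0], [0.989, -0.146, 0.0], [0.0, -0.0, -1.0]]
ft_force: [-0.9, -0.5, -0.3]
width: 0.7
grip_force: 0.0
t: 18.1
position: [0.4854, 0.118, 0.2524]
orientation: [[0.145, 0.989, 0.001], [0.989, -0.145, -0.0], [-0.0, 0.001, -1.0]]
ft_force: [0.7, 1.2, -0.3]
width: 0.701
grip_force: 0.0
t: 18.93
position: [0.5485, -0.0631, 0.1093]
orientation: [[0.146, 0.989, -0.003], [0.989, -0.146, 0.001], [0.0, -0.003, -1.0]]
ft_force: [-0.8, -1.1, -0.4]
width: 1.002
grip_force: 0.0
```

```bash
python3 nudge.py '0 0 0.01 0 0 0;0 0 0.0155 0 0 0;0 0 0.0155 0 0 0' && python3 nudge.py '0 0 0 0 0 0;0 0 0 0 0 0;0 0 0 0 0 0;0 0 0 0 0 0;0 0 0 0 0 0;0 0 0 0 0 0;0 0 0 0 0 0' 0.2 50 && python3 nudge.py '0 0 -0.02 0 0 0; 0 0 -0.05 0 0 0; 0 0 -0.085 0 0 0; 0 0 -0.12 0 0 0; 0.01 0 -0.155 0 0 0; 0.04 -0.003 -0.17 0 0 0; 0.075 -0.006 -0.17 0 0 0; 0.11 -0.009 -0.17 0 0 0; 0.145 -0.012 -0.17 0 0 0; 0.18 -0.015 -0.17 0 0 0' && python3 nudge.py '0.035 -0.003 0 0 0 0; 0.07 -0.006 0 0 0 0; 0.105 -0.009 0 0 0 0; 0.13 -0.01 0 0 0 0; 0.15 -0.012 0 0 0 0; 0.1595 -0.0125 0 0 0 0; 0.1595 -0.0125 0 0 0 0; 0.1595 -0.0125 0 0 0 0'; python3 -c "
from h import *
go([.5725,.277,.2675],1.426)"
```

```text
t: 19.18
position: [0.5496, -0.0629, 0.0962]
orientation: [[0.145, 0.989, -0.001], [0.989, -0.145, 0.0], [0.0, -0.001, -1.0]]
ft_force: [-0.2, 0.1, -0.9]
width: 1.002
grip_force: 0.0
t: 19.77
position: [0.5505, -0.0631, 0.0976]
orientation: [[0.146, 0.989, 0.002], [0.989, -0.146, -0.0], [-0.0, 0.002, -1.0]]
ft_force: [-1.5, 0.3, 6.9]
width: 0.367
grip_force: 49.1
t: 20.6
position: [0.5609, 0.1187, 0.2669]
orientation: [[0.146, 0.989, 0.0], [0.989, -0.146, -0.0], [-0.0, 0.0, -1.0]]
ft_force: [0.5, -0.0, 0.1]
width: 0.367
grip_force: 50.2
t: 21.27
position: [0.5721, 0.2762, 0.2664]
orientation: [[0.145, 0.989, -0.0], [0.989, -0.145, -0.001], [-0.001, -0.0, -1.0]]
ft_force: [0.5, -0.9, -0.4]
width: 0.368
grip_force: 50.2
shift [ 0.0009  0.0003 -0.0011] rot [-0.0004  0.0006 -0.0011] rows 1.0
```

```bash
python3 nudge.py '0.0003 0 0.02 0 0 0; 0.0003 0 0.045 0 0 0; 0.0003 0 0.07 0 0 0; 0.0003 0 0.09 0 0 0; 0.0003 0 0.11 0 0 0; 0.0003 0 0.125 0 0 0; 0.0003 0 0.14 0 0 0; 0.0003 0 0.148 0 0 0; 0.0003 0 0.152 0 0 0; 0.0003 0 0.152 0 0 0'
```

```text
t: 22.1
position: [0.5722, 0.2756, 0.1142]
orientation: [[0.147, 0.989, -0.001], [0.989, -0.147, -0.001], [-0.001, -0.001, -1.0]]
ft_force: [0.3, 0.0, -0.0]
width: 0.366
grip_force: 50.3
```

Release, rise, then move back toward the rack to clear the view.

```bash
python3 nudge.py '0 0 0.001 0 0 0; 0 0 0.0025 0 0 0; 0 0 0.0025 0 0 0' && python3 nudge.py '0 0 0 0 0 0; 0 0 0 0 0 0; 0 0 0 0 0 0; 0 0 0 0 0 0;0 0 0 0 0 0; 0 0 0 0 0 0' 0.7 && python3 nudge.py '0 0 -0.02 0 0 0; 0 0 -0.05 0 0 0; 0 0 -0.09 0 0 0; 0 0 -0.13 0 0 0; 0 0 -0.17 0 0 0; -0.03 0 -0.19 0 0 0; -0.065 0 -0.19 0 0 0; -0.09 0 -0.19 0 0 0; -0.1 0 -0.19 0 0 0; -0.1 0 -0.19 0 0 0' && python3 nudge.py '-0.04 0 0 0 0 0; -0.08 0 0 0 0 0; -0.12 0 0 0 0 0; -0.16 0 0 0 0 0; -0.2 0 0 0 0 0; -0.24 0 0 0 0 0; -0.27 0 0 0 0 0; -0.28 0 0 0 0 0; -0.28 0 0 0 0 0'; python3 - <<'E'
from h import *
s,_=snap('scene','sc5.png');_,t=snap('top','top5.png')
im=np.vstack([cv2.resize(cv2.imread('pics/sc5.png')[150:310,120:420],None,fx=2,fy=2),cv2.resize(cv2.imread('pics/top5.png')[160:300,140:440],None,fx=2,fy=2)])
cv2.imwrite('pics/f.png',im);print(s['position'],s['ft_force'])
E
```

```text
t: 22.35
position: [0.5724, 0.2771, 0.1127]
orientation: [[0.146, 0.989, 0.001], [0.989, -0.146, 0.0], [0.0, 0.001, -1.0]]
ft_force: [-0.6, 0.3, -0.8]
width: 0.364
grip_force: 50.3
t: 22.85
position: [0.5721, 0.2772, 0.1122]
orientation: [[0.146, 0.989, 0.0], [0.989, -0.146, 0.0], [0.0, 0.0, -1.0]]
ft_force: [0.1, 0.9, 0.7]
width: 0.703
grip_force: 0.0
t: 23.68
position: [0.558, 0.175, 0.3023]
orientation: [[0.15, 0.989, 0.001], [0.989, -0.15, -0.002], [-0.001, 0.001, -1.0]]
ft_force: [0.3, -0.0, 0.1]
width: 0.7
grip_force: 0.0
t: 24.43
position: [0.5167, -0.1008, 0.3017]
orientation: [[0.149, 0.989, -0.001], [0.989, -0.149, -0.0], [-0.0, -0.001, -1.0]]
ft_force: [0.4, -0.2, 0.4]
width: 0.698
grip_force: 0.0
[ 0.51666756 -0.10083111  0.30166809] [ 0.37737464 -0.15082827  0.39516385]
```

View pics/f.png

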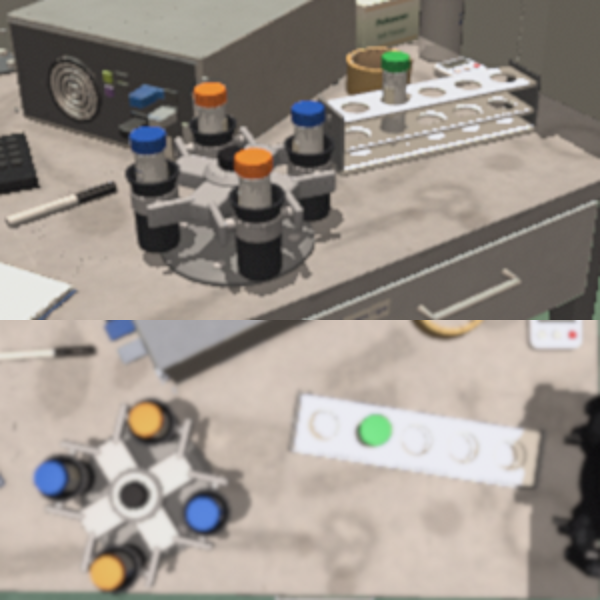

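All four tubes are seated to the same depth, with blue opposite blue and orange opposite orange. The green tube is still in the rack, and the timer and marker haven't moved.

```bash
python3 -c "
from cell import ctrl
print(ctrl.hand_in())"
```

```text
the job is handed in; nothing more can be done
None
```

The job is handed in after about 25 s of the 109 s allowed: the four tubes stand right down in the rotor with matching caps opposite, the green tube is still in the rack, and the final camera views show nothing else moved.

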